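# Change the air in the drying box and hold its vent lid at the flag

### The job

Give the small drying box beside the grinder a change of air: pull its blue front flap down to its stop, push it up again until it is fully shut, then lift the sprung blue lid on top until its black pointer is level with the orange flag on the angle scale. Finish while still holding the lid there, steady, with the flap shut, and leave the flag and the things standing round the box as they are.

Things in the scene. Friction and masses are not known exactly. Their poses are not given: they have to be found in the camera images.
- drying_box: white sheet-metal box, fixed to the worktop, 215 deep (x) x 180 wide (y) x 130 mm high; the blue front flap is on its front, the blue sprung vent lid on its top, and an upright aluminium arc (angle scale) stands outside its left side wall, 99 mm left of the middle, up to 230 mm high. Origin: on the worktop under the middle of the front face; A tall fixed grinder (340 mm high) stands to the right of the box, further back. x points from front to back, y to the box's left, z up
- front_flap (a joint): bottom-hinged blue front flap (8 x 176 x 108 mm): 0 = shut (upright), grows as its upper edge comes down towards the front, stop at 0.9 rad. Stiff hinge (0.2 N m): stays where it is left; about 2 N at the handle moves it
- flap_grip (a point): centre of the flap's handle: a black barrel 16 mm in diameter and 36 mm long, lying along the box's y on a thin stem (7 x 14 mm) in the plane of the flap, 138 mm from the flap's hinge line, 28 mm above the flap's (and box's) upper edge when shut. It can be pinched over its two ends from above and turns in the fingers as the flap swings
- flap_hinge (a point): middle of the flap's hinge line (4 mm before the box's front face, 20 mm above the worktop); the line runs along the box's y
- vent_lid (a joint): blue lid (172 x 180 x 8 mm) on the box's top, hinged along its back edge: 0 = shut (flat), grows as its front edge rises, limit 1.2 rad. A spring pulls it shut: lifting takes about 3 N at the handle at first and 4 to 5 N at the flag; it falls shut when let go
- lid_grip (a point): centre of the lid's handle: a black barrel like the flap's (16 mm in diameter, 36 mm long, along the box's y, thin stem below it), at the lid's front edge, 160 mm in front of the lid's hinge line and 33 mm above it when shut (28 mm above the lid's top face)
- lid_hinge (a point): middle of the lid's hinge line (205 mm behind the box's front face, 133 mm above the worktop); the line runs along the box's y
- pointer_tip (a point): tip of the black pointer on the left edge of the lid, 125 mm in front of the hinge line; it moves with the lid along the scale
- set_flag (a joint): angle at which the orange flag is set on the scale, between 0.35 and 0.65 rad, measured like the lid's angle (the lid is at the mark when vent_lid equals set_flag); the flag is set beforehand and clamped stiffly: leave it as it is
- flag_tip (a point): inner end of the orange flag on the scale, 125 mm from the lid's hinge line; the pointer's tip coincides with it when the lid is at the mark
- yellow_jar: bystander: jar with a yellow cap, 52 mm in diameter, 76 mm high, left of the box; origin under its centre
- timer: bystander: white kitchen-type timer, 44 x 64 x 62 mm, at the left; origin under its centre
- scoop: bystander: metal scoop, 40 x 191 x 26 mm, lying at the front, right of the box; origin under its centre
- ribbed_cup_1: bystander: white cup, 84 mm in diameter, 91 mm high, at the right; origin under its centre
- cleaning_brush: bystander: flat brush with a black handle, 44 x 178 x 12 mm, at the right; origin under its centre

How it is judged:
On the way, in this order (a step that is already met when the one before it is completed fails the run):
1. the front flap is pulled down to its stop (value of joint front_flap above 0.8 rad), for 0.1 s.
2. the front flap is pushed up shut again, with the lid still down (value of joint front_flap below 0.06 rad and value of joint vent_lid below 0.15 rad), for 0.1 s.
3. the fingers hold the lid with its pointer level with the flag (distance between pointer_tip and flag_tip below 0.012 m and contact force between the fingers and vent_lid above 1 N), for 0.3 s.
At the end, for the whole second after the job is handed in: The fingers hold the sprung lid still (under 0.1 rad/s) with its pointer tip within 12 mm (about 5.5 degrees) of the orange flag's tip, and the front flap is shut (under 0.06 rad) (all of step 3 and velocity of joint vent_lid between -0.1 and 0.1 rad/s and value of joint front_flap below 0.06 rad); the arm keeps its last pose, push and grip.
It fails at once if the orange flag is shifted by more than 6 mm (distance of flag_tip from where it was at the start of the episode above 0.006 m).
It fails at once if a thing standing round the box is shifted by more than 20 mm (distance of any of yellow_jar, timer, scoop, ribbed_cup_1, cleaning_brush from where it was at the start of the episode above 0.02 m).
It also fails if it takes over 56 s, if anything falls off the work surface, if the arm or the gripper's body presses on something with over 40 N, if the wrist force passes 120 N, or if a joint passes its speed limit or range.

### The arm

A 7-joint arm with a two-finger parallel gripper is mounted at the origin on a cart in front of the work surface, level with it; the furniture and walls round the work are solid. World frame = base frame: x ahead of the robot, y to its left, z up, the work surface at z = 0. Lengths are in m, angles in rad, forces in N, time in s.
With the tool pointing down it reaches from about 0.425 to 0.8 m from the base axis. Payload 8.3 kg.
Tool frame: the origin (TCP) lies at the very end of the fingers, on their centre line; the grasp point (between the pads) lies 19 mm behind it; z points along the fingers, y is the direction in which the jaws open and shut (so a half turn about z gives the same grasp; the last joint's range is limited). The gripper opens to 85 mm and grips with 20 to 120 N. Pads are 22 mm wide; open, the fingers measure 114 mm over their backs; the gripper's body (76 mm by 85 mm) begins 54 mm behind the grasp point. The pads swing forward as they close: fully open they stand 13 mm farther back than shut.
Start: joints at [-1.293, 0.383, 0.016, 1.37, -0.006, 1.388, -0.046], TCP at [0.209, 0.589, 0.231] pointing down, gripper open.
Joint ranges: [-2.95, 2.95], [-0.25, 2.06], [-1.52, 1.56], [0.18, 2.33], [-1.44, 4.58], [0.02, 2.06], [-3.01, 3.01]. Speed limits (rad/s): [2.39, 2.39, 3.01, 3.01, 3.14, 3.14, 3.14].

### API

Orientations are given as a 3x3 rotation matrix whose columns are the frame's x, y, z axes.
In Python, from bench import bot gives the robot as it stands. Calls block until the motion is done:
- bot.move_pose(position, orientation): joint-space move of the TCP to a pose.
- bot.movel(position, rotation=None, speed=0.15): straight line of the TCP; rotation=None keeps the orientation; speed is the mean speed in m/s.
- bot.move_joints(angles): joint-space move.
- bot.gripper_to(opening, strength=None): finger opening in m; strength is the grip in N (None keeps the last); returns when the fingers have stopped.
- bot.dwell(seconds).
- bot.solve_ik(position, orientation): joint angles nearest the present ones, or None.
- bot.read_camera(name): name is "scene" or "top"; returns a dict with "color" (384x512x3 uint8, red, green, blue), "fx", "fy", "cx", "cy" (pixels), "xyz" and "rotation" of the camera in the world. Camera axes: x right, y down, z forward; pixel columns grow to the right and rows downward; lengths in m; the calibration is good to about 2 mm. A picture is of the moment at which its call begins. There is no depth.
A pose or a line that the arm cannot do raises bot.IKError and nothing moves.
- bot.job_done(): hands the job in, once; it reports no verdict.
Trained networks look in the newest picture that a camera, given by its name, has taken for a name from the list of things; names that differ only in an ending like _2 or _b are one class to them, and where a whole thing is asked for, a point or a joint stands for the part that bears it (a point fixed in the world has none). Each returns a list of dicts, best first, with "conf" (0 to 1); they miss things now and then, are a little off and sometimes report something else, mostly with a low value. They report only what shows in the picture. A call takes as long as a camera call.
- bot.recognise(thing, camera): "position" ([x, y, z] in m, in world coordinates, good to about 4 mm: the middle of the surface that is visible of it).
- bot.cut_out(thing, camera): "mask" (384x512 bool, what is visible of it).
Readings, each from a call of its own:
- bot.current_time_s(): time.
- bot.current_q(): joint angles.
- bot.current_joint_vel(): joint speeds.
- bot.current_tau(): joint torques, N m.
- bot.current_position(): TCP position.
- bot.current_tcp_rot(): TCP orientation.
- bot.current_wrist_force(): force on the tool from outside, world axes, zero at the start.
- bot.current_moment(): the same for the moment, N m.
- bot.current_opening(): finger opening in m.
Only numpy, scipy, OpenCV 4.12 (cv2) and the standard library are available. Lean on these libraries where they do the work, as an engineer would, in place of code of your own. Each camera call takes 0.05 s, during which the arm holds its last target.

## Working session

There is one attempt and no reset: what is moved stays moved. The work goes in short steps, each a Python script; the robot and the scene stay as the last script left them, time stands still between calls to the robot, and variables do not carry over. Pictures are saved under pics/ and viewed, and the job is handed in when it is done.

```bash
mkdir -p pics; python3 - <<'E'
from bench import bot
import cv2,numpy as np
for n in("scene","top"):
    c=bot.read_camera(n); cv2.imwrite(f"pics/{n}0.png",cv2.resize(c["color"][:,:,::-1],None,fx=1.5,fy=1.5,interpolation=cv2.INTER_CUBIC))
    print(n,c["fx"],c["cx"],c["cy"],np.round(c["xyz"],3).tolist(),np.round(c["rotation"],3).tolist())
    for t in("flap_grip","lid_grip","pointer_tip","flag_tip","flap_hinge","lid_hinge","drying_box","yellow_jar","timer","scoop","ribbed_cup_1","cleaning_brush","front_flap","vent_lid","set_flag"):
        try:
            r=bot.recognise(t,n); print(t,[(np.round(d["position"],3).tolist(),round(d["conf"],2)) for d in r[:2]])
        except Exception as e: print(t,repr(e))
print(bot.current_time_s(), bot.current_tcp_rot())
E
```

```text
scene 438.22708144400826 258.3926370662645 190.71465640253263 [-0.17, 1.36, 0.909] [[-0.868, -0.24, 0.434], [-0.496, 0.402, -0.77], [0.01, -0.884, -0.468]]
flap_grip [([0.514, 0.174, 0.096], 0.77)]
lid_grip [([0.521, 0.176, 0.096], 0.73), ([0.634, 0.208, 0.132], 0.64)]
pointer_tip [([0.63, 0.215, 0.139], 0.96), ([0.598, 0.262, 0.119], 0.4)]
flag_tip []
flap_hinge [([0.525, 0.172, 0.097], 0.56)]
lid_hinge [([0.632, 0.213, 0.145], 0.6)]
drying_box [([0.599, 0.261, 0.122], 0.91)]
yellow_jar [([0.465, 0.514, 0.053], 0.59)]
timer [([0.427, 0.629, 0.052], 0.81), ([0.635, 0.206, 0.135], 0.52)]
scoop [([0.409, -0.056, 0.018], 0.7), ([0.595, 0.262, 0.119], 0.59)]
ribbed_cup_1 [([0.549, -0.537, 0.066], 0.53)]
cleaning_brush [([0.419, -0.534, 0.012], 0.55)]
front_flap [([0.408, -0.058, 0.018], 0.64), ([0.523, 0.172, 0.098], 0.57)]
vent_lid [([0.634, 0.212, 0.138], 0.76)]
set_flag [([0.405, -0.06, 0.018], 0.24)]
top 441.3555591411092 254.38364540655274 194.6337597740119 [-0.606, -0.063, 1.627] [[0.087, -0.775, 0.626], [-0.996, -0.076, 0.044], [0.013, -0.628, -0.778]]
flap_grip []
lid_grip []
pointer_tip []
flag_tip []
flap_hinge []
lid_hinge []
drying_box []
yellow_jar []
timer []
scoop []
ribbed_cup_1 []
cleaning_brush []
front_flap []
vent_lid []
set_flag []
1.6 [[-9.42542308e-01  3.34086791e-01 -1.13826262e-04]
 [ 3.34086793e-01  9.42542315e-01  2.52272383e-06]
 [ 1.08128877e-04 -3.56500768e-05 -9.99999994e-01]]
```

View pics/scene0.png

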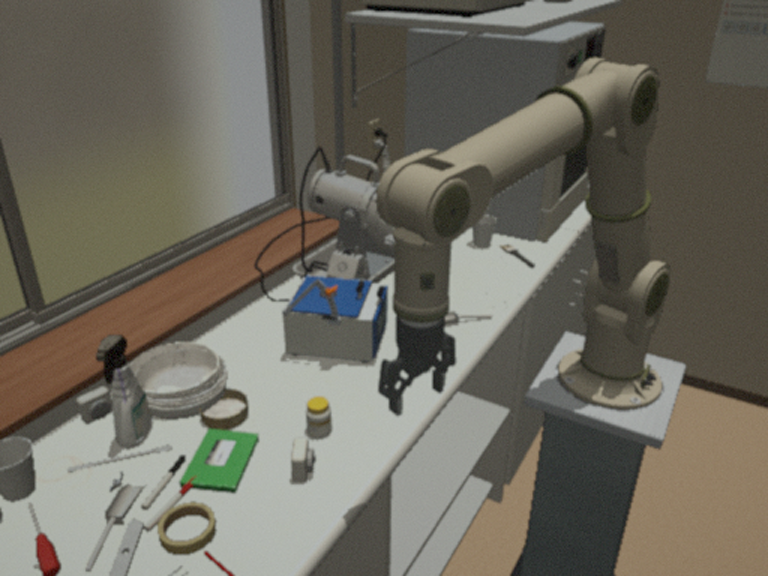

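View pics/top0.png

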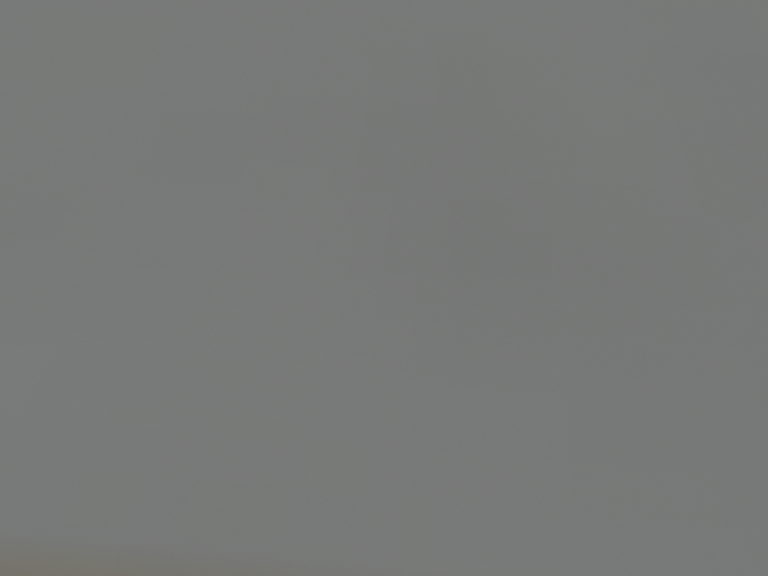

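The top picture is a blank grey blur and no use. The scene picture shows the box at about (335,318), with its handles at (362,290) and (383,295), and the orange flag at (328,291). I'll enlarge that part.

```bash
python3 - <<'E'
from bench import bot
import cv2,numpy as np
c=bot.read_camera("scene"); im=c["color"][165:255,170:280,::-1]
cv2.imwrite("pics/z0.png",cv2.resize(im,None,fx=7,fy=6.6,interpolation=cv2.INTER_CUBIC))
np.save("im0.npy",c["color"])
m=bot.cut_out("drying_box","scene"); print([(d["conf"],d["mask"].sum()) for d in m])
E
```

```text
[(0.98, np.int64(3431))]
```

View pics/z0.png

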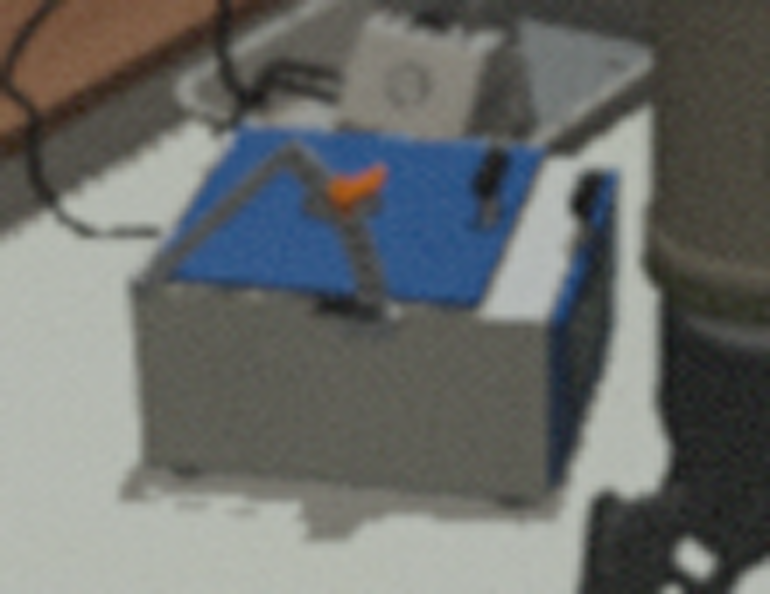

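```bash
cat > h.py <<'E'
import numpy as np,cv2
from scipy.optimize import least_squares
def cam(bot,n="scene"):
    return bot.read_camera(n)
def proj(c,P):
    q=(np.atleast_2d(P)-np.array(c["xyz"]))@np.array(c["rotation"])
    return np.c_[c["fx"]*q[:,0]/q[:,2]+c["cx"],c["fy"]*q[:,1]/q[:,2]+c["cy"]]
def b2w(p,B):
    x,y,a=p; B=np.atleast_2d(B)/1000.
    R=np.array([[np.cos(a),-np.sin(a),0],[np.sin(a),np.cos(a),0],[0,0,1]])
    return B@R.T+[x,y,0]
def toz(uv): return np.c_[(uv[:,0]+.5-170)*7-.5,(uv[:,1]+.5-165)*6.6-.5]
def frz(z): z=np.atleast_2d(z); return np.c_[(z[:,0]+.5)/7+170-.5,(z[:,1]+.5)/6.6+165-.5]
E
python3 - <<'E'
from bench import bot
from h import *
c=cam(bot)
B=[(45,0,166),(-4,0,158),(0,90,130),(0,90,0),(215,90,130),(215,90,0),(33,90,137),(33,-90,137),(205,-90,137),(-8,-88,128)]
Z=[(491,176),(588,193),(551,321),(549,488),(135,288),(143,468),(478,305),(548,150),(240,127),(617,172)]
uv=frz(np.array(Z,float))
f=lambda p:(proj(c,b2w(p,B))-uv).ravel()
s=least_squares(f,[.53,.17,0],loss="soft_l1")
print(s.x,np.round(f(s.x).reshape(-1,2),1).tolist())
p=s.x; np.save("pose.npy",p)
print("grips",b2w(p,[(45,0,166),(-4,0,158)]))
for y in (92,99):
  for t in (0,.35,.45,.5,.55,.65): print(y,t,toz(proj(c,b2w(p,[(205-125*np.cos(t),y,133+125*np.sin(t))])))[0].round())
E
```

```text
[0.53319354 0.15715561 0.36416467] [[0.3, -0.4], [-0.2, 0.1], [-0.4, -0.2], [-0.0, 5.6], [-1.0, -0.5], [0.2, 2.9], [0.7, -0.3], [-0.2, -0.4], [0.1, -0.4], [0.4, -0.5]]
grips [[0.57524251 0.17318321 0.166     ]
 [0.52945585 0.15573093 0.158     ]]
92 0 [389. 304.]
92 0.35 [372. 231.]
92 0.45 [361. 211.]
92 0.5 [355. 201.]
92 0.55 [349. 192.]
92 0.65 [334. 173.]
99 0 [386. 310.]
99 0.35 [369. 238.]
99 0.45 [358. 218.]
99 0.5 [352. 208.]
99 0.55 [345. 198.]
99 0.65 [331. 179.]
```

```bash
python3 - <<'E'
from bench import bot
from h import *
acc=[]
for i in range(4):
    c=cam(bot); acc.append(c["color"].astype(float))
im=np.mean(acc,0)
p=np.load("pose.npy")
B=[(45,0,166),(-4,0,158),(0,90,130),(215,90,130),(33,90,137),(33,-90,137),(205,-90,137),(-8,-88,128)]
Z=[(491,176),(588,193),(551,321),(135,288),(478,305),(548,150),(240,127),(617,172)]
uv=frz(np.array(Z,float)); f=lambda p:(proj(c,b2w(p,B))-uv).ravel()
s=least_squares(f,p); p=s.x; print(p,np.round(f(p).reshape(-1,2),2).tolist()); np.save("pose.npy",p)
o=np.clip(im[:,:,0]-.5*im[:,:,1]-.5*im[:,:,2],0,None); o[:165]=0;o[255:]=0;o[:,:190]=0;o[:,260:]=0; o[o<25]=0
ys,xs=np.nonzero(o); w=o[ys,xs]; print(list(zip(xs.tolist(),ys.tolist(),w.round().astype(int).tolist())))
print("centroid",(xs*w).sum()/w.sum(),(ys*w).sum()/w.sum())
x0,y0=200,175; S=16
z=cv2.resize(im[y0:y0+36,x0:x0+48,::-1].astype(np.uint8),None,fx=S,fy=S,interpolation=cv2.INTER_CUBIC)
for t,col in ((.35,(0,255,0)),(.5,(255,255,0)),(.65,(255,0,255))):
  for y in (90,99):
    q=proj(c,b2w(p,[(205-r*np.cos(t),y,133+r*np.sin(t)) for r in (125,155)]))
    q=[tuple(int(v) for v in ((a+.5-[x0,y0])*S)) for a in q]
    cv2.line(z,q[0],q[1],col,1); cv2.circle(z,q[0],3,col,-1)
cv2.imwrite("pics/flag.png",z)
E
```

```text
[0.53198643 0.15872984 0.36823745] [[0.34, -0.14], [-0.14, 0.32], [-0.2, 0.15], [-0.95, -0.09], [0.83, 0.02], [-0.24, -0.14], [-0.04, -0.12], [0.41, -0.3]]
[(190, 165, 43), (191, 165, 43), (192, 165, 44), (193, 165, 44), (194, 165, 44), (195, 165, 43), (196, 165, 44), (197, 165, 44), (198, 165, 44), (199, 165, 45), (200, 165, 41), (203, 165, 26), (204, 165, 26), (190, 166, 44), (191, 166, 44), (192, 166, 44), (193, 166, 44), (194, 166, 44), (195, 166, 44), (196, 166, 44), (197, 166, 44), (198, 166, 45), (199, 166, 43), (200, 166, 39), (190, 167, 44), (191, 167, 44), (192, 167, 44), (193, 167, 44), (194, 167, 42), (195, 167, 44), (196, 167, 43), (197, 167, 42), (198, 167, 40), (199, 167, 35), (200, 167, 29), (190, 168, 43), (191, 168, 44), (192, 168, 45), (193, 168, 42), (194, 168, 44), (195, 168, 44), (196, 168, 41), (197, 168, 36), (198, 168, 31), (199, 168, 28), (190, 169, 44), (191, 169, 43), (192, 169, 45), (193, 169, 43), (194, 169, 43), (195, 169, 39), (196, 169, 32), (197, 169, 28), (190, 170, 43), (191, 170, 44), (192, 170, 42), (193, 170, 40), (194, 170, 36), (195, 170, 30), (190, 171, 43), (191, 171, 40), (192, 171, 37), (193, 171, 32), (194, 171, 27), (190, 172, 39), (191, 172, 33), (192, 172, 27), (190, 173, 30), (223, 190, 27), (224, 190, 28), (221, 191, 31), (222, 191, 64), (223, 191, 78), (224, 191, 54), (217, 192, 37), (218, 192, 68), (219, 192, 70), (220, 192, 71), (221, 192, 86), (222, 192, 100), (223, 192, 94), (224, 192, 42), (217, 193, 63), (218, 193, 91), (219, 193, 102), (220, 193, 102), (221, 193, 100), (222, 193, 91), (223, 193, 62), (217, 194, 64), (218, 194, 94), (219, 194, 101), (220, 194, 90), (221, 194, 72), (222, 194, 50), (217, 195, 44), (218, 195, 73), (219, 195, 77), (220, 195, 57), (221, 195, 27), (217, 196, 25), (218, 196, 42), (219, 196, 50), (220, 196, 31), (219, 197, 34)]
centroid 206.3065573770492 179.56936628333742
```

View pics/flag.png

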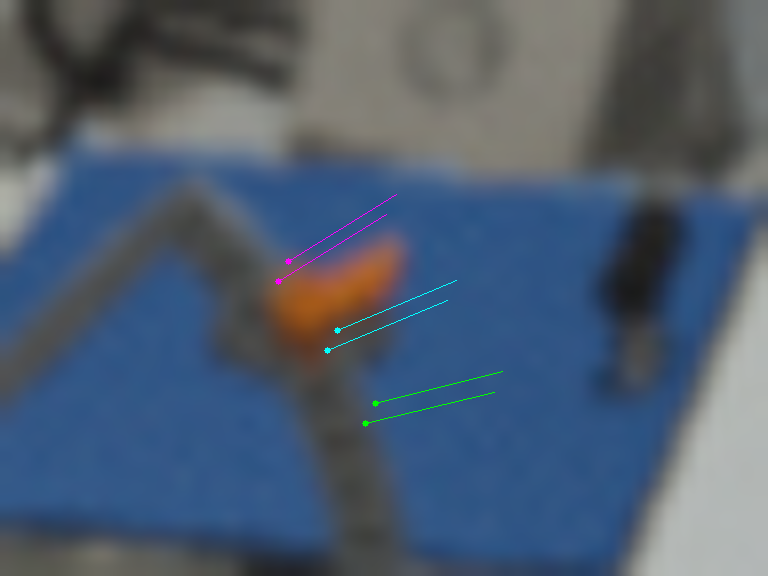

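```bash
cat >> h.py <<'E'
def boxR(a,flip=1):
    y=np.array([-np.sin(a),np.cos(a),0])*flip; z=np.array([0,0,-1.]); return np.c_[np.cross(y,z),y,z]
def flap(f): return (-4-138*np.sin(f),0,20+138*np.cos(f))
def lid(t): return (205-160*np.cos(t)+33*np.sin(t),0,133+160*np.sin(t)+33*np.cos(t))
def unproj(c,uv,z):
    d=np.array(c["rotation"])@[(uv[0]-c["cx"])/c["fx"],(uv[1]-c["cy"])/c["fy"],1]; o=np.array(c["xyz"]); return o+d*(z-o[2])/d[2]
E
python3 - <<'E'
from bench import bot
from h import *
c=cam(bot); p=np.load("pose.npy"); a=p[2]
cv2.imwrite("pics/gr.png",cv2.resize(c["color"][75:235,170:350,::-1],None,fx=4,fy=3.7,interpolation=cv2.INTER_CUBIC))
for fl in (1,-1):
    R=boxR(a,fl)
    for n,P in [("f%.2f"%f,flap(f)) for f in (0,.3,.6,.9)]+[("l%.2f"%t,lid(t)) for t in (0,.3,.6)]:
        w=b2w(p,[P])[0]; 
        for h in (0,.08):
            q=bot.solve_ik(w-[0,0,.019-h],R); print(fl,n,h,w.round(3),None if q is None else np.round(q,2))
E
```

```text
1 f0.00 0 [0.528 0.157 0.158] [-0.6   0.29  0.31  1.72 -0.1   1.14  1.67]
1 f0.00 0.08 [0.528 0.157 0.158] [-0.62  0.23  0.33  1.61 -0.08  1.31  1.66]
1 f0.30 0 [0.49  0.143 0.152] [-0.64  0.21  0.34  1.83 -0.08  1.11  1.66]
1 f0.30 0.08 [0.49  0.143 0.152] [-0.67  0.15  0.36  1.72 -0.05  1.28  1.64]
1 f0.60 0 [0.456 0.129 0.134] [-0.68  0.16  0.37  1.94 -0.06  1.05  1.66]
1 f0.60 0.08 [0.456 0.129 0.134] [-0.7   0.07  0.38  1.84 -0.03  1.23  1.62]
1 f0.90 0 [0.427 0.118 0.106] [-0.7   0.13  0.38  2.05 -0.06  0.98  1.65]
1 f0.90 0.08 [0.427 0.118 0.106] [-0.73  0.03  0.4   1.95 -0.01  1.17  1.61]
1 l0.00 0 [0.574 0.175 0.166] [-0.56  0.39  0.28  1.57 -0.11  1.2   1.68]
1 l0.00 0.08 [0.574 0.175 0.166] [-0.58  0.34  0.3   1.46 -0.1   1.36  1.67]
1 l0.30 0 [0.59  0.181 0.212] [-0.56  0.39  0.28  1.46 -0.11  1.3   1.67]
1 l0.30 0.08 [0.59  0.181 0.212] [-0.57  0.36  0.3   1.33 -0.11  1.47  1.67]
1 l0.60 0 [0.617 0.192 0.251] [-0.54  0.44  0.28  1.31 -0.12  1.41  1.67]
1 l0.60 0.08 [0.617 0.192 0.251] [-0.54  0.42  0.3   1.16 -0.12  1.58  1.67]
-1 f0.00 0 [0.528 0.157 0.158] [-0.84  0.32
[... 327 characters left out ...]
.05 -1.44]
-1 f0.60 0.08 [0.456 0.129 0.134] [-0.91  0.07  0.6   1.85 -0.04  1.23 -1.5 ]
-1 f0.90 0 [0.427 0.118 0.106] [-0.91  0.14  0.62  2.05 -0.1   0.98 -1.45]
-1 f0.90 0.08 [0.427 0.118 0.106] [-0.93  0.02  0.6   1.96 -0.01  1.17 -1.52]
-1 l0.00 0 [0.574 0.175 0.166] [-0.8   0.43  0.59  1.58 -0.25  1.21 -1.36]
-1 l0.00 0.08 [0.574 0.175 0.166] [-0.8   0.37  0.61  1.47 -0.21  1.37 -1.39]
-1 l0.30 0 [0.59  0.181 0.212] [-0.79  0.43  0.6   1.48 -0.25  1.31 -1.37]
-1 l0.30 0.08 [0.59  0.181 0.212] [-0.79  0.39  0.62  1.34 -0.22  1.48 -1.39]
-1 l0.60 0 [0.617 0.192 0.251] [-0.76  0.48  0.61  1.32 -0.27  1.42 -1.36]
-1 l0.60 0.08 [0.617 0.192 0.251] [-0.75  0.46  0.63  1.17 -0.26  1.59 -1.38]
```

View pics/gr.png

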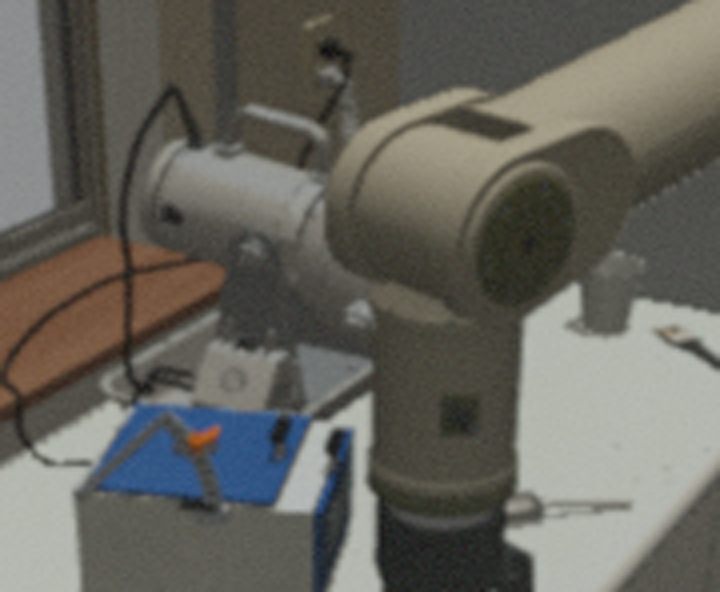

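```bash
python3 - <<'E'
from bench import bot
from h import *
c=cam(bot); p=np.load("pose.npy")
R=boxR(p[2]); 
w=b2w(p,[flap(0)])[0]
for n,uv,z in (("front of grinder",(175+85,160),.22),("nose",(175+82,160),.15),("back",(212,120),.3),("foot",(240,183),.02),("tray",(258,170),.02)):
    P=unproj(c,uv,z); d=P[:2]-p[:2]; a=p[2]; print(n,P.round(3),"box",round(d@[np.cos(a),np.sin(a)],3),round(d@[-np.sin(a),np.cos(a)],3))
bot.gripper_to(.06)
bot.move_pose(w+[-.0,0,.12],R)
c=cam(bot); cv2.imwrite("pics/a1.png",cv2.resize(c["color"][60:330,110:400,::-1],None,fx=2.6,fy=2.2,interpolation=cv2.INTER_CUBIC)); np.save("im1.npy",c["color"])
print(bot.current_time_s(),bot.current_position(),bot.current_opening())
E
```

```text
front of grinder [0.589 0.003 0.22 ] box -0.003 -0.165
nose [ 0.677 -0.128  0.15 ] box 0.032 -0.32
back [ 0.883 -0.098  0.3  ] box 0.235 -0.366
foot [ 0.761 -0.124  0.02 ] box 0.112 -0.346
tray [ 0.76  -0.283  0.02 ] box 0.054 -0.495
4.425 [0.52792424 0.15854363 0.27780357] 0.05990849994950175
```

View pics/a1.png

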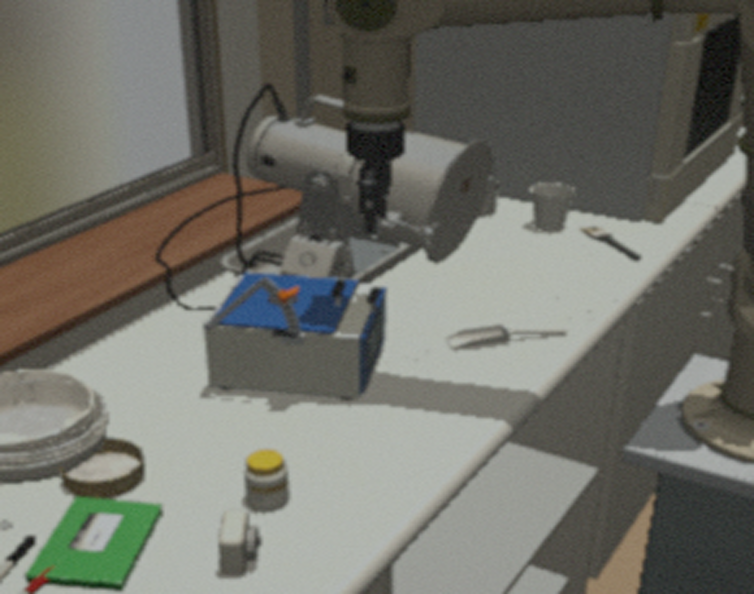

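The gripper is above the box and the grinder is well clear to the right. Before descending I'll check the fingertip projection and the barrels in a zoomed view.

```bash
python3 - <<'E'
from bench import bot
from h import *
p=np.load("pose.npy")
c=cam(bot); im=c["color"]
for t in("flap_grip","lid_grip","flag_tip","pointer_tip"):
    print(t,[(np.round(d["position"],3).tolist(),round(d["conf"],2)) for d in bot.recognise(t,"scene")[:3]])
x0,y0,S=215,145,10
z=cv2.resize(im[y0:y0+58,x0:x0+55,::-1],None,fx=S,fy=S,interpolation=cv2.INTER_CUBIC)
def dot(P,col):
    q=(proj(c,P)[0]+.5-[x0,y0])*S; cv2.circle(z,(int(q[0]),int(q[1])),3,col,-1)
dot(bot.current_position(),(0,0,255))
for y in (-18,0,18):
    dot(b2w(p,[(45,y,166)]),(0,255,0)); dot(b2w(p,[(-4,y,158)]),(0,255,255))
for P in [(-8,-88,128),(-8,88,128),(33,90,137),(33,-90,137)]: dot(b2w(p,[P]),(255,0,255))
cv2.imwrite("pics/a2.png",z)
E
```

```text
flap_grip [([0.518, 0.174, 0.093], 0.73)]
lid_grip [([0.633, 0.208, 0.133], 0.55)]
flag_tip []
pointer_tip [([0.595, 0.264, 0.121], 0.63), ([0.629, 0.213, 0.137], 0.56)]
```

View pics/a2.png

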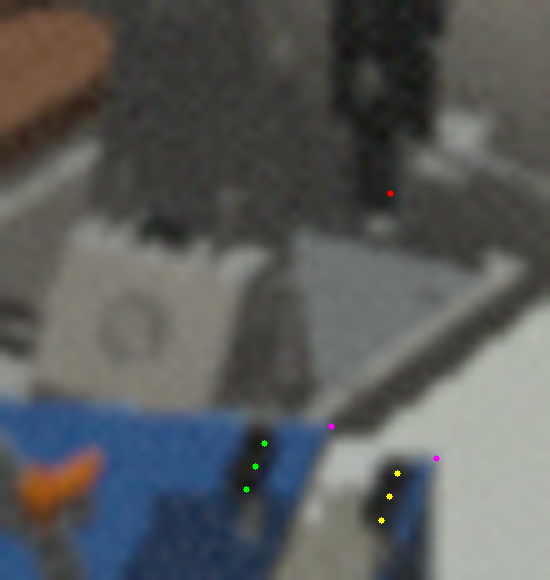

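The model points land on both barrels, at (390,496) and (255,466) in the crop, and the TCP lands on the fingertips. Going down to grasp the flap handle.

```bash
python3 - <<'E'
from bench import bot
from h import *
p=np.load("pose.npy"); w=b2w(p,[flap(0)])[0]
bot.movel(w-[0,0,.019],speed=.12)
print(bot.current_wrist_force())
bot.gripper_to(.03,40); print(bot.current_opening(),bot.current_wrist_force(),bot.current_position()-w)
c=cam(bot); cv2.imwrite("pics/a3.png",cv2.resize(c["color"][125:245,170:300,::-1],None,fx=5.5,fy=5,interpolation=cv2.INTER_CUBIC)); print(bot.current_time_s())
E
```

```text
[ 0.51668575  0.32003746 -0.06748189]
0.035033948793613656 [ 2.4858655  -7.9345279   5.72454288] [ 0.00206327 -0.0028148  -0.01738796]
6.375
```

View pics/a3.png

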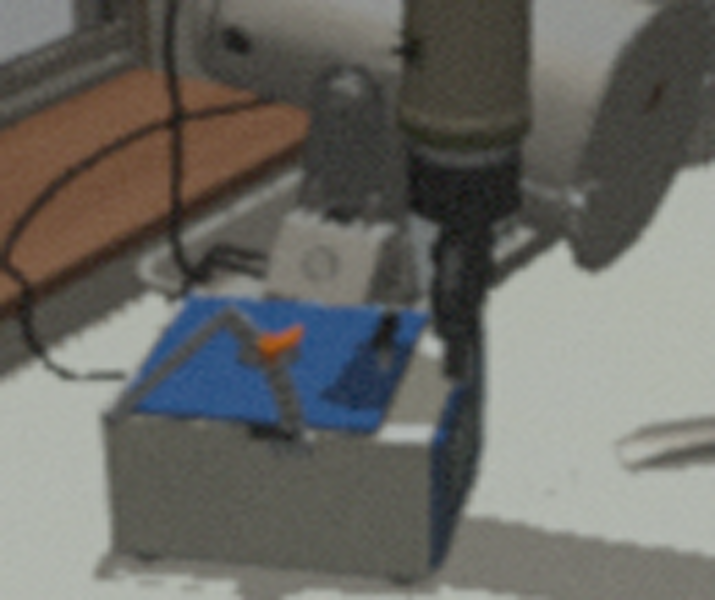

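The fingers hold at 35 mm opening, as expected for the 36 mm barrel. They settled about 3 mm to the side, so I'll add that to the box pose and swing the flap down.

```bash
python3 - <<'E'
from bench import bot
from h import *
p=np.load("pose.npy"); a=p[2]
p[:2]+=-.003*np.array([-np.sin(a),np.cos(a)]); np.save("pose2.npy",p)
for f in np.arange(.1,.9,.11):
    bot.movel(b2w(p,[flap(f)])[0]-[0,0,.018],speed=.08)
    print(round(f,2),bot.current_wrist_force().round(1),(bot.current_position()-b2w(p,[flap(f)])[0]).round(4),bot.current_opening().__round__(4))
print(bot.current_time_s())
c=cam(bot); cv2.imwrite("pics/a4.png",cv2.resize(c["color"][125:245,170:300,::-1],None,fx=5.5,fy=5,interpolation=cv2.INTER_CUBIC))
E
```

```text
0.1 [ 0.9 -1.2  2.2] [ 0.0004 -0.0001 -0.0173] 0.0355
0.21 [-0.3 -1.6  5.2] [ 0.0001 -0.     -0.0175] 0.0354
0.32 [-1.4 -1.4  6.1] [-0.0002  0.     -0.0179] 0.0353
0.43 [-1.7 -0.9  5.2] [-0.0004  0.0001 -0.0181] 0.035
0.54 [-2.3  1.5  2.6] [-0.0003  0.0003 -0.0182] 0.0355
0.65 [-0.7  3.7 -1.4] [-0.0002  0.0004 -0.0182] 0.035
0.76 [-0.8  5.2 -1. ] [-0.0002  0.0006 -0.0182] 0.0351
0.87 [-1.   4.7 -2. ] [-0.0002  0.0007 -0.0182] 0.0352
9.0917
```

View pics/a4.png

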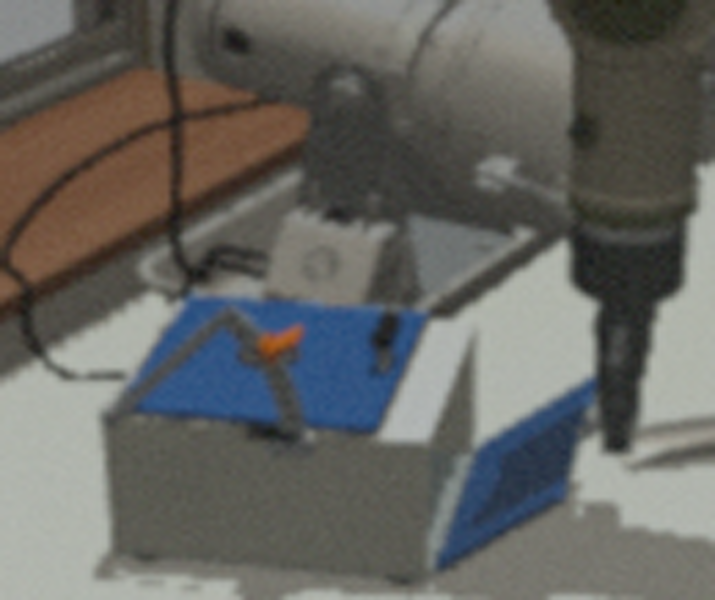

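The flap is down, with its upper edge at about (590,385) and the handle in the fingers at (615,440). I'll press lightly to the stop, then swing it shut.

```bash
python3 - <<'E'
from bench import bot
from h import *
p=np.load("pose2.npy")
def st(f):
    print(round(f,2),bot.current_wrist_force().round(1),(bot.current_position()-b2w(p,[flap(f)])[0]).round(4),bot.current_opening().__round__(4))
bot.movel(b2w(p,[flap(.92)])[0]-[0,0,.018],speed=.04); bot.dwell(.3); st(.92)
for f in list(np.arange(.8,-.01,-.1))+[-.02]:
    bot.movel(b2w(p,[flap(f)])[0]-[0,0,.018],speed=.08); st(f)
bot.dwell(.3); st(f)
print(bot.current_time_s())
c=cam(bot); cv2.imwrite("pics/a5.png",cv2.resize(c["color"][125:245,170:300,::-1],None,fx=5.5,fy=5,interpolation=cv2.INTER_CUBIC))
E
```

```text
0.92 [-2.2  5.3  0.8] [-0.0001  0.0008 -0.018 ] 0.035
0.8 [-0.5  5.  -2.8] [-0.0002  0.0006 -0.0183] 0.0352
0.7 [-1.6  6.2 -2.6] [-0.0003  0.0005 -0.0182] 0.0348
0.6 [-2.1  4.7 -0.8] [-0.0003  0.0003 -0.0182] 0.0351
0.5 [-3.2  3.5 -1.8] [-0.0001  0.0002 -0.0181] 0.0351
0.4 [-1.6  4.4 -2.6] [-0.      0.0001 -0.0181] 0.0348
0.3 [-1.7  4.4 -2.3] [ 0.0001 -0.     -0.0181] 0.035
0.2 [-1.3  3.5 -0. ] [ 0.     -0.0002 -0.018 ] 0.0351
0.1 [-1.6  1.8 -1.3] [ 0.0002 -0.0003 -0.0179] 0.0348
0.0 [-0.7  0.9  0.2] [ 0.0004 -0.0003 -0.0178] 0.0351
-0.02 [-4.  -0.8  5.1] [-0.0004 -0.0007 -0.0178] 0.035
-0.02 [-5.4 -1.6  5. ] [-0.0004 -0.0006 -0.0178] 0.0351
13.275
```

View pics/a5.png

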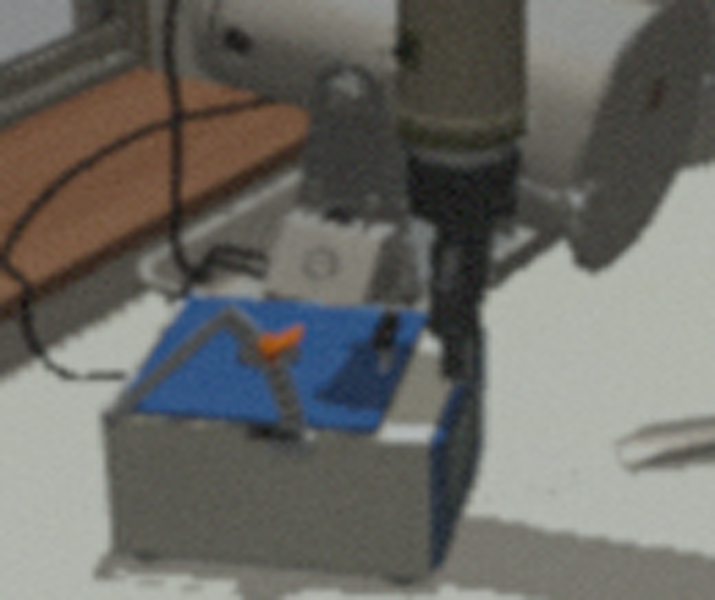

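The flap is shut: the inward push met resistance of about 6 N. Next I'll release it, rise, move over the lid's handle and grasp that.

```bash
python3 - <<'E'
from bench import bot
from h import *
p=np.load("pose2.npy")
bot.gripper_to(.06); 
bot.movel(b2w(p,[flap(0)])[0]+[0,0,.07],speed=.12)
w=b2w(p,[lid(0)])[0]
bot.movel(w+[0,0,.07],speed=.1)
c=cam(bot); np.save("im2.npy",c["color"]); cv2.imwrite("pics/a6.png",cv2.resize(c["color"][125:245,170:300,::-1],None,fx=5.5,fy=5,interpolation=cv2.INTER_CUBIC))
bot.movel(w-[0,0,.019],speed=.1); print(bot.current_wrist_force().round(1))
bot.gripper_to(.03,50); print(bot.current_opening(),bot.current_wrist_force().round(1),(bot.current_position()-w).round(4))
c=cam(bot); cv2.imwrite("pics/a7.png",cv2.resize(c["color"][125:245,170:300,::-1],None,fx=5.5,fy=5,interpolation=cv2.INTER_CUBIC))
print(bot.current_time_s())
E
```

```text
[ 0.1  0.4 -0.4]
0.035174113047277446 [ 0.  -3.3  3.9] [ 0.0007 -0.0008 -0.0181]
16.7
```

View pics/a6.png

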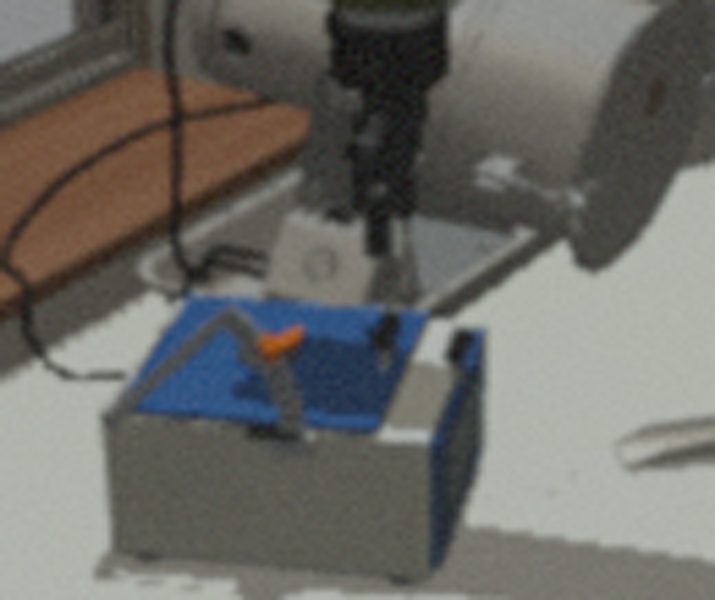

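View pics/a7.png

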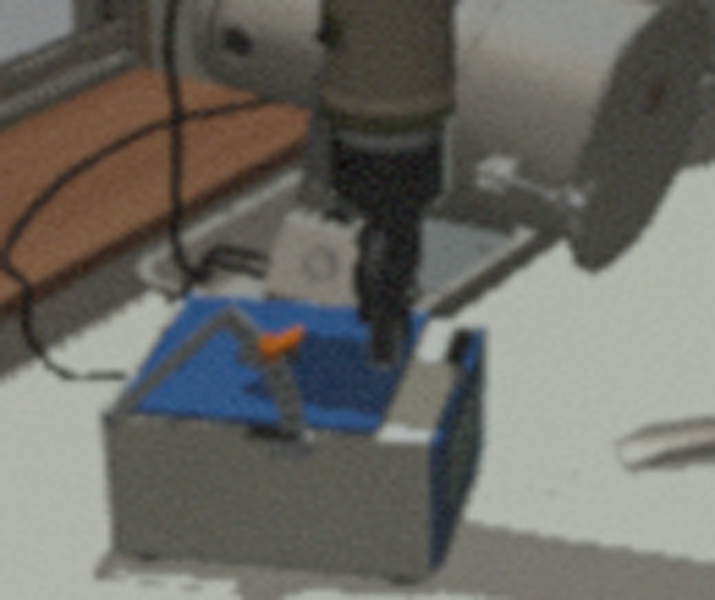

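The flap stays shut in the picture, with its handle at (460,345), and the lid handle is gripped at (388,340). Lifting to 0.45 rad and then looking at the pointer against the flag.

```bash
cat >> h.py <<'E'
def zoom(bot,p,name,t):
    im=0
    for i in range(3):
        c=cam(bot); im=im+c["color"].astype(float)/3
    x0,y0,S=200,165,12
    z=cv2.resize(im[y0:y0+48,x0:x0+60,::-1].astype(np.uint8),None,fx=S,fy=S,interpolation=cv2.INTER_CUBIC)
    for y in (92,99):
        q=(proj(c,b2w(p,[(205-125*np.cos(t),y,133+125*np.sin(t))]))[0]+.5-[x0,y0])*S
        cv2.circle(z,(int(q[0]),int(q[1])),2,(0,255,0),-1)
    cv2.imwrite(name,z)
E
python3 - <<'E'
from bench import bot
from h import *
p=np.load("pose2.npy")
for f in (.1,.2,.3,.38,.45):
    w=b2w(p,[lid(f)])[0]
    bot.movel(w-[0,0,.0185],speed=.07)
    print(round(f,2),bot.current_wrist_force().round(1),(bot.current_position()-w).round(4),bot.current_opening().__round__(4))
print(bot.current_time_s()); zoom(bot,p,"pics/b1.png",.45)
E
```

```text
0.1 [ 5.9 -3.6 -6.7] [ 0.0002 -0.0011 -0.0194] 0.035
0.2 [ 3.7 -4.  -6.5] [-0.0002 -0.0013 -0.0198] 0.035
0.3 [ 1.9 -4.9 -7.4] [-0.0006 -0.0015 -0.0201] 0.0349
0.38 [ 0.3 -4.9 -6.7] [-0.0009 -0.0017 -0.0204] 0.035
0.45 [-0.9 -5.5 -5.8] [-0.0011 -0.0019 -0.0205] 0.0348
18.5083
```

View pics/b1.png

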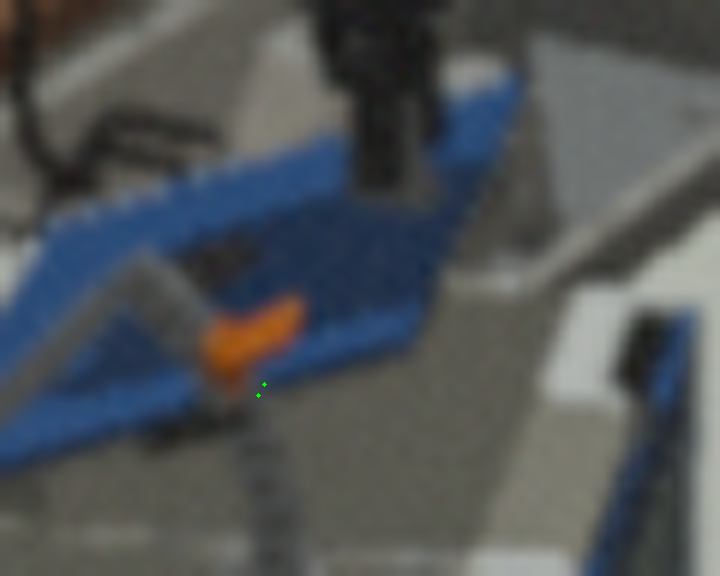

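```bash
cat >> h.py <<'E'
def rot(t,B):
    B=np.array(B,float); dx=B[:,0]-205; dz=B[:,2]-133; r=B.copy()
    c,s=np.cos(t),np.sin(t); r[:,0]=205+dx*c+dz*s; r[:,2]=133-dx*s+dz*c; return r
def zoom2(bot,p,name,t):
    im=0
    for i in range(3):
        c=cam(bot); im=im+c["color"].astype(float)/3
    x0,y0,S=204,170,16
    z=cv2.resize(im[y0:y0+37,x0:x0+48,::-1].astype(np.uint8),None,fx=S,fy=S,interpolation=cv2.INTER_CUBIC)
    def dot(B,col):
        for q in proj(c,b2w(p,B)):
            q=(q+.5-[x0,y0])*S; cv2.circle(z,(int(q[0]),int(q[1])),2,col,-1)
    dot(rot(t,[(80,92,133),(80,99,133)]),(0,255,0))
    dot(rot(t,[(33,90,137),(33,-90,137),(33,90,129),(205,90,137)]),(255,0,255))
    cv2.imwrite(name,z)
E
python3 - <<'E'
from bench import bot
from h import *
p=np.load("pose2.npy")
zoom2(bot,p,"pics/b2a.png",.44)
for f in (.51,.57):
    w=b2w(p,[lid(f)])[0]
    bot.movel(w-[0,0,.0175],speed=.05)
    print(round(f,2),bot.current_wrist_force().round(1),(bot.current_position()-w).round(4),bot.current_opening().__round__(4))
print(bot.current_time_s()); zoom2(bot,p,"pics/b2.png",.57)
E
```

```text
0.51 [ 0.9 -5.5 -8.4] [-0.0009 -0.0019 -0.0198] 0.0347
0.57 [-0.9 -6.9 -5.9] [-0.0011 -0.002  -0.0198] 0.035
19.5167
```

View pics/b2a.png

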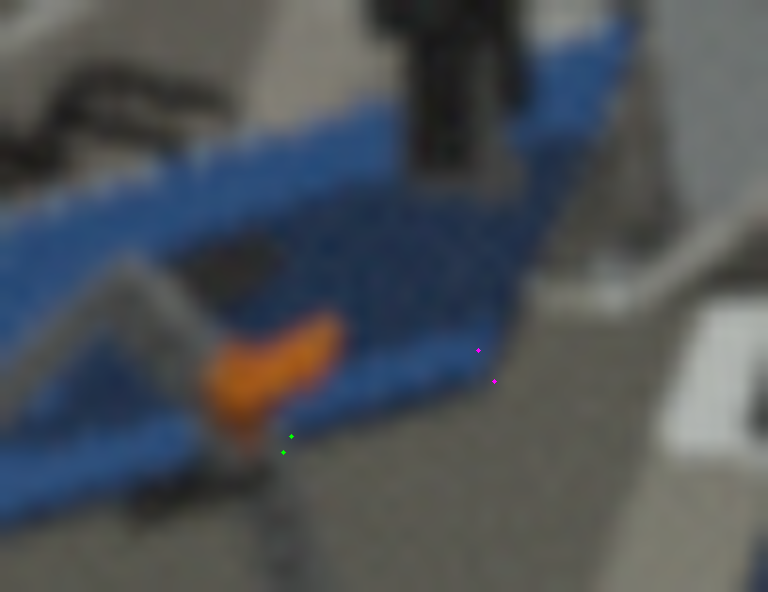

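View pics/b2.png

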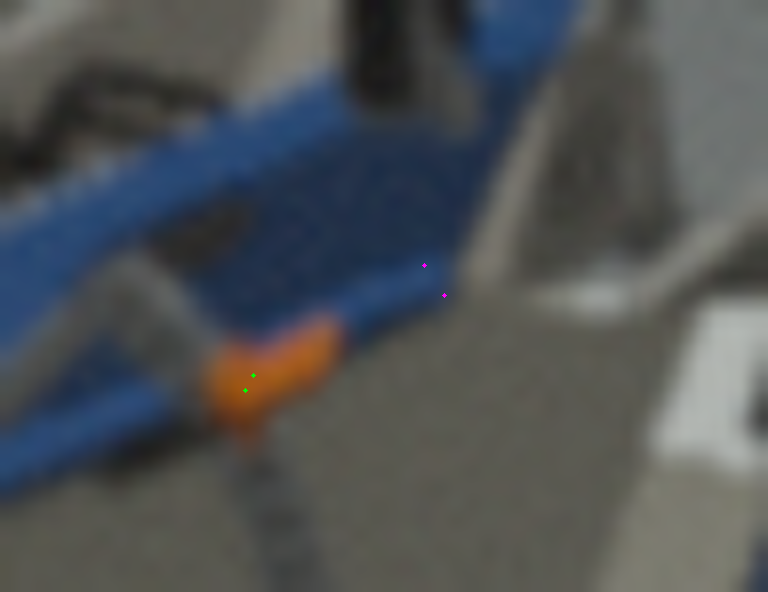

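```bash
python3 - <<'E'
from bench import bot
from h import *
im=0
for i in range(8): im=im+cam(bot)["color"].astype(float)/8
np.save("im3.npy",im)
x0,y0=204,182
cr=im[y0:y0+20,x0:x0+26,::-1]; cr=np.clip(cr*2.2,0,255).astype(np.uint8)
cv2.imwrite("pics/b3.png",cv2.resize(cr,None,fx=28,fy=28,interpolation=cv2.INTER_NEAREST))
E
```

View pics/b3.png

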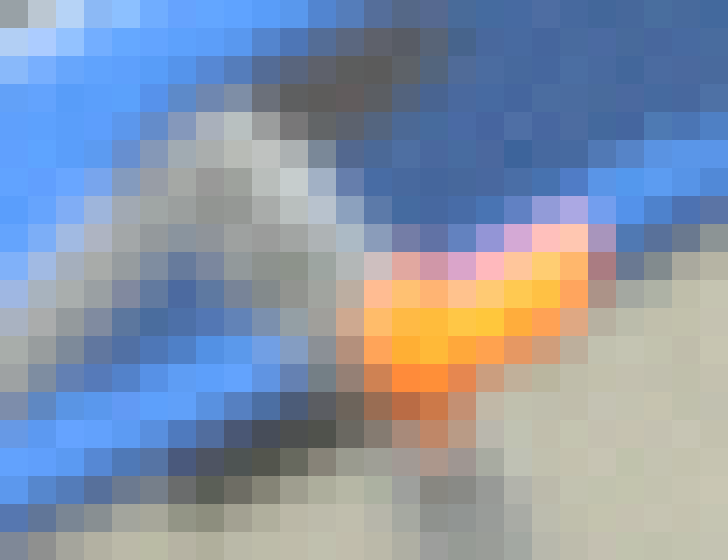

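The pointer is at (180–350, 470–405) in the enlarged view. It runs parallel to the orange flag's axis and about 1 px (3–4 mm) below it, so I'll raise the lid slightly.

```bash
python3 - <<'E'
from bench import bot
from h import *
p=np.load("pose2.npy")
w=b2w(p,[lid(.595)])[0]
bot.movel(w-[0,0,.0175],speed=.04); bot.dwell(.5)
print(bot.current_wrist_force().round(1),(bot.current_position()-w).round(4),bot.current_opening())
im=0
for i in range(8): c=cam(bot); im=im+c["color"].astype(float)/8
x0,y0=204,182
cr=im[y0:y0+20,x0:x0+26,::-1]; cr=np.clip(cr*2.2,0,255).astype(np.uint8)
cv2.imwrite("pics/b4.png",cv2.resize(cr,None,fx=28,fy=28,interpolation=cv2.INTER_NEAREST))
cv2.imwrite("pics/b5.png",cv2.resize(c["color"][60:330,110:400,::-1],None,fx=2.6,fy=2.2,interpolation=cv2.INTER_CUBIC))
print(bot.current_time_s(),bot.current_joint_vel().round(4))
E
```

```text
[-0.1 -5.5 -7.3] [-0.0013 -0.0021 -0.02  ] 0.03491414796560923
21.2167 [ 0.0002  0.0008 -0.0011  0.0012  0.001   0.001   0.0011]
```

View pics/b4.png

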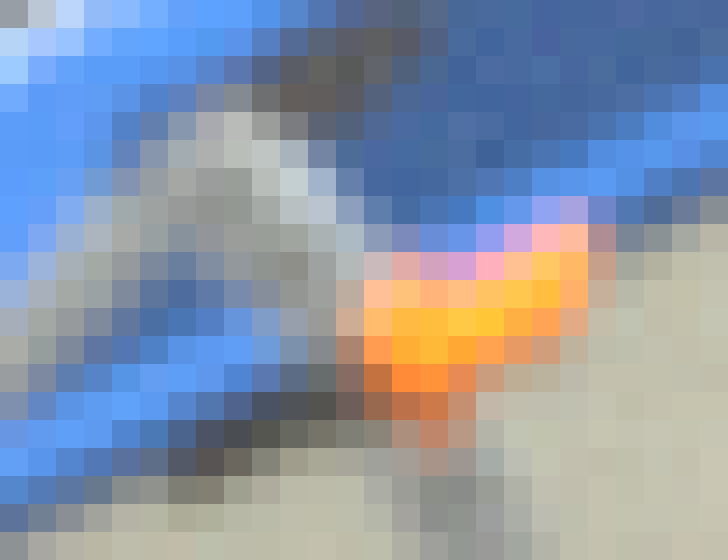

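View pics/b5.png

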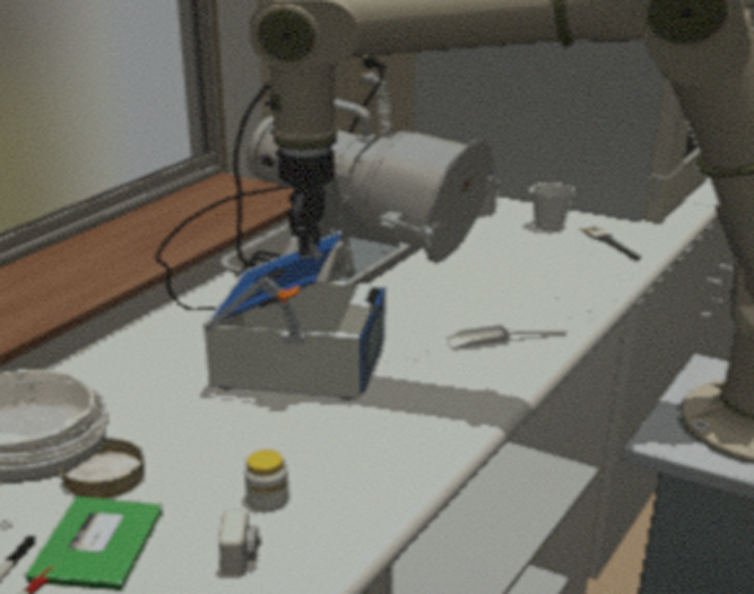

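The pointer now runs on into the flag's axis: extended to x = 480 it meets y ≈ 320, against about 310 for the flag. The flap is shut at (375,340), and the jar, timer, scoop, cup and brush have not moved. Handing in.

```bash
python3 - <<'E'
from bench import bot
print(bot.current_time_s(),bot.current_wrist_force().round(1)); bot.job_done()
E
```

```text
21.2167 [-0.8 -5.2 -7.1]
the job is handed in; nothing more can be done
```

I pulled the flap down to its stop and pushed it shut. I then lifted the lid to the flag and handed the job in at about 21 s, still holding it; no verdict was reported.

**Flap:** I swung it to a commanded 0.92 rad, just past its stop at 0.9. The picture taken just before that last push, at 0.87 rad, shows it well down. On closing, the push met about 6 N of resistance, and later pictures show it still shut.

**Lid:** It is gripped at 35 mm opening, and the wrist shows about 7 N pulling down. I estimate the lid at about 0.58 rad. In the last picture the pointer lines up with the flag to within about 1 pixel (3–4 mm, against the 12 mm allowed). The arm was at rest.

**Bystanders and flag:** None showed any shift in the last picture.

**Checks that failed or disagreed:**
- The top camera gave only a grey blur, so everything rests on the scene camera.
- The networks never found the flag tip, and their handle positions were unreliable. I fitted the box pose to picture features instead. The first grasp showed that fit to be 3 mm off sideways, and I corrected it.
- The box's lower edge did not match the fit, sitting about 20 mm higher than the box model puts it, so I left those points out.
- The arc hides the pointer's tip, so I judged its alignment by extending the visible part of the pointer.

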